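# Set the buggy back on its wheels and settle its suspension

### The arm

A 6-joint arm with a two-finger parallel gripper is mounted at the origin on the work surface. World frame = base frame: x ahead of the robot, y to its left, z up, the work surface at z = 0. Lengths are in m, angles in degrees, forces in N, time in s.
With the tool pointing down it reaches from about 0.375 to 0.9 m from the base axis. Payload 3.1 kg.
Tool frame: the origin (TCP) lies between the finger pads; the fingertips stand 11 mm ahead of it and the grasp point (between the pads) lies 8 mm behind it; z points along the fingers, y is the line along which they close (so a half turn about z gives the same grasp; the last joint's range is limited). The gripper opens to 87 mm and grips with 3 to 60 N. Pads are 19 mm wide; open, the fingers measure 117 mm over their backs; the gripper's body (75 mm by 190 mm) begins 51 mm behind the grasp point.
Start: joints at [-76.003, 30.224, 82.088, -0, 67.689, -10.227], TCP at [0.256, -0.57, 0.234] pointing down, gripper open.
Joint ranges: [-176.69, 176.69], [-43.24, 126.21], [12.49, 139.97], [-82, 262], [0, 151.66], [-163.58, 163.58]. Speed limits (degrees/s): [159.86, 159.86, 180, 180, 180, 180].

### API

Orientations are given as a 3x3 rotation matrix whose columns are the frame's x, y, z axes.
In Python, from rig import bot gives the robot as it stands.
- The arm moves only by the tool apply_moves, never from a script. Its argument "steps" is a list that holds one entry, the list of rows, each a list of 7 numbers: the shift along the tool's x, y, z in cm, then the turn, a rotation vector about the tool's x, y, z in degrees, then the gripper command: -1 is shut, 1 is fully open, values between are in proportion. In form: [[[dx, dy, dz, rx, ry, rz, jaw], ...]]. A call has 1 to 20 rows; each row is the pose to reach, as a shift and turn from the pose commanded when the call began, along the tool's axes at that moment; what a row does not reach only later rows make up. A row lasts 1/8 s, in which the tool goes at most 62.5 mm and 10.7 degrees, less where a joint would pass 70% of its speed; a pose out of reach is approached as far as the arm can. A call with a gripper value outside its range is refused whole. The fingers move at their own pace and stop on an object; the grip force is fixed at half the most. Time passes only in rows, so rows that repeat a pose let the fingers close. It gives the time, the measured TCP pose, the force, the opening and the grip force at its end, in the units of the state.
- bot.read_state(): the state, without advancing time (a new reading comes with each control period).
- bot.capture(name): name is "side" or "top"; returns the picture (420x560x3 uint8, blue, green, red); there is no depth.
- bot.camera_model(name): a dict with "intrinsics" (3x3 intrinsics, pixels), "R" (3x3) and "t" (3): a world point X has camera coordinates R X + t. Camera axes: x right, y down, z forward; pixel columns grow to the right and rows downward; lengths in m; the calibration is good to about 2 mm. A picture is of the moment at which its call begins. camera_model takes no time and is no camera call.
- bot.hand_in(): hands the job in; it is judged then, once.
The state is a dict: "time_s": time; "joint_positions": joint angles; "qvel": joint speeds; "tau": joint torques, N m; "position": TCP position; "tcp_rot": TCP orientation; "force": force on the tool from outside, world axes, zero at the start; "moment": the same for the moment, N m; "opening": opening from 0.0 (shut) to 1.0 (fully open); "grasp_force": force on a finger pad.
Only numpy, scipy, OpenCV 4.12 (cv2) and the standard library are available. Lean on these libraries where they do the work, as an engineer would, in place of code of your own. Each camera call takes 0.05 s, during which the arm holds its last target. There are 200 camera calls.

### The job

The small radio-controlled buggy has been left lying on its side on the bench mat. Push it over so that it comes down on its four wheels on the mat, without picking it up, then press straight down on the battery in the middle of the chassis until the suspension has sunk about halfway at both ends, and let it spring back up. Be gentle, and leave the tools and parts around it where they lie.

Things in the scene. Friction and masses are not known exactly. Their poses are not given: they have to be found in the camera images.
- car: RC buggy without body shell, 250 x 150 mm, 0.54 kg, lying on its left wheels' flat outer faces. Origin midway between its wheels; axes x to the nose, y to its left, z to its roof side. At the start y points down and the origin is 78 mm above the bench. On its wheels it is about 29 mm up. Battery, electronics and white rear wing are on the +z side, the bare chassis plate on the -z side
- car_tray (a point): middle of the +z face of the right side tray, a dark ledge 106 mm long (car x), 22 wide: at the start the chassis's upper edge between the upper wheels, 119 mm up; its rim, 130 mm up, has a 6 mm lip to +z. Push here, towards -z: 2 to 3 N tips the car over its lower tyres' edges; leaning over 25 degrees it falls by itself onto its wheels, its origin ending 104 mm farther on. Axes as the car's
- car_battery (a point): flat top of the strap over the middle of the battery (74 mm along car x, 36 wide), 12 mm above the car's origin along its z; about 41 mm above the bench with the car on its wheels: the place to press. The suspension yields about 0.65 N per mm pressed here; after about 14 mm the chassis meets the mat. Nothing nearby is higher than 60 mm above the car's origin
- car_nose (a point): point on the chassis centre line over the front axle, 88 mm ahead of the car's origin at its height; about 29 mm above the bench when the car stands unpressed on its wheels; it sinks as the front suspension is pressed. Beside it the front shock tower, 66 mm wide, 71 mm ahead of the origin, reaches 50 mm above the origin
- car_tail (a point): the same over the rear axle, 88 mm behind the car's origin. Beside it the rear shock tower, 71 mm behind the origin; behind that the wing, 112 mm wide, 111 mm behind and 50 mm above the origin, its ends reaching 60 mm
- wheel_fl_hub (a point): centre of the front left wheel, one of the two lower ones at the start (then 15 mm above the bench; 32 mm when the car is on its wheels). All wheels are 58 mm across, 24 mm wide, at car x +-88, y +-63 mm, and spin with some drag; 118 mm are free between the front and rear wheel of a side
- wheel_rl_hub (a point): centre of the rear left wheel, the other lower one
- mat: flat grey bench mat under it all, fixed, 450 by 480 mm and 3 mm thick; origin on the bench surface; x and y along its edges, it reaches from x -200 to +250 mm and y -240 to +240 mm
- driver: bystander: hex driver with a dark handle, 170 mm long, lying along its own x, 18 mm high; origin at its middle, on the mat
- spare_wheel: bystander: spare wheel lying flat, 58 mm across, 24 mm high; origin at the centre of its underside
- screw_dish: bystander: small open metal dish with screws, 75 by 45 mm, 14 mm high; origin at the centre of its underside
- damper: bystander: shock absorber lying along its own x, 86 mm long, 13 mm thick; origin under its middle
- pliers: bystander: needle-nose pliers with blue handles, 140 mm long, lying along its own x with the jaws to +x, 12 mm high; origin under the pivot
- glue: bystander: small glue bottle standing upright, 28 mm across, 78 mm high; origin at the centre of its underside
- tape: bystander: grey roll of tape lying flat beside the mat, 90 mm across, 48 mm high; origin at the centre of its underside

How it is judged:
By the outcome, as a careful person would: the job done as asked, in the order asked, and still so for the second after the job is handed in, with the robot touching nothing.
It also fails if it takes over 45 s, if anything falls off the work surface, if the arm or the gripper's body presses on something with over 40 N, if the wrist force passes 120 N, or if a joint passes its speed limit or range.

## Working session

There is one attempt and no reset: what is moved stays moved. The work goes in short steps, Python scripts to look and compute and a tool call to move; the robot and the scene stay as the last step left them, time stands still between calls to the robot, and variables do not carry over. Pictures are saved under pics/ and viewed, at most 10 in all, crops included, and the job is handed in when it is done.

Besides the shell and the picture viewer there is one more tool, called after "Emit:" by a JSON object that holds its "name" and its "arguments", one argument or row to a line. apply_moves: Moves the arm, as the interface text tells. Its arguments: {"type":"object","properties":{"steps":{"type":"array","items":{"type":"array","items":{"type":"array","items":{"type":"number"}}}}},"required":["steps"]}

```bash
mkdir -p pics; python3 - <<'E'
from rig import bot
import cv2,numpy as np
for n in("side","top"):
    cv2.imwrite(f"pics/{n}0.png",cv2.resize(bot.capture(n),(800,600)))
    m=bot.camera_model(n);print(n,np.round(m["intrinsics"],1).tolist(),np.round(m["R"],3).tolist(),np.round(m["t"],3).tolist())
s=bot.read_state();print(s["time_s"],s["position"],np.round(s["tcp_rot"],3).tolist())
E
```

```text
side [[394.5, 0.0, 278.8], [0.0, 394.5, 214.5], [0.0, 0.0, 1.0]] [[-0.997, -0.081, -0.012], [-0.033, 0.536, -0.844], [0.075, -0.841, -0.536]] [0.606, 0.154, 0.975]
top [[487.4, 0.0, 281.4], [0.0, 487.4, 211.5], [0.0, 0.0, 1.0]] [[0.074, -0.997, 0.005], [-0.976, -0.074, -0.203], [0.202, 0.01, -0.979]] [-0.134, 0.593, 1.428]
0.1 [ 0.25628704 -0.56931835  0.23267587] [[0.912, 0.41, -0.001], [0.41, -0.912, 0.002], [0.0, -0.002, -1.0]]
```

View pics/side0.png

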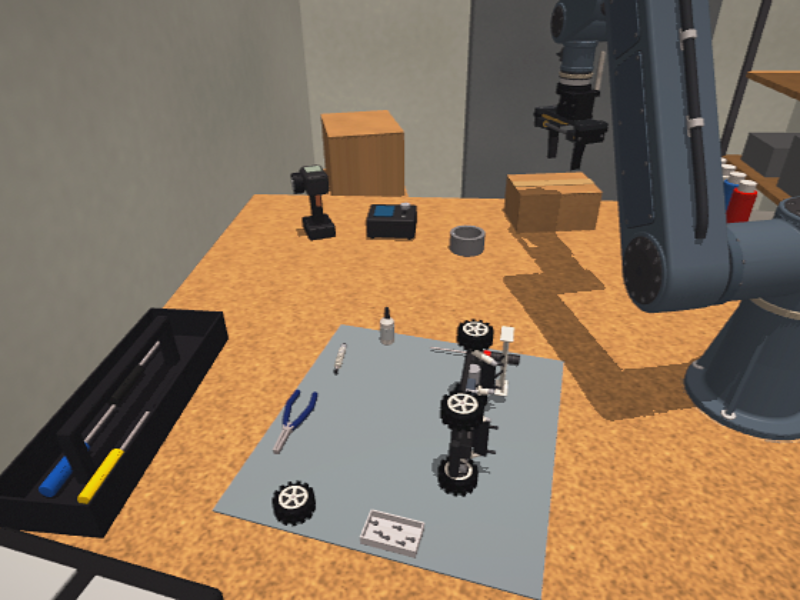

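View pics/top0.png

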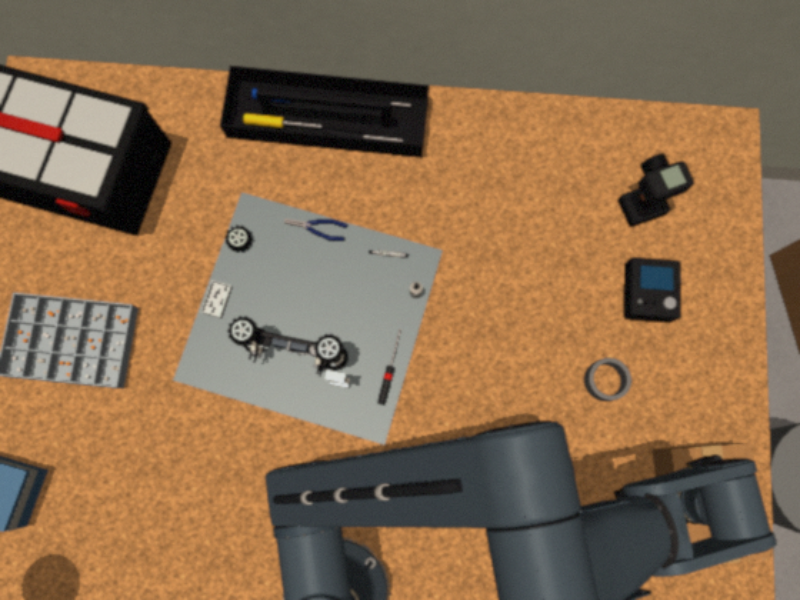

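The buggy has its roof side towards the robot and its nose to the left in the top view. The upper wheels are near (243,330) and (329,348), and the wing is at (337,379). The pliers, damper and glue lie on the far side. I'll enlarge it for precise points.

```bash
cat >h.py <<'E'
from rig import bot
import cv2,numpy as np
def ray(n,u,v,z):
    m=bot.camera_model(n);K,R,t=map(np.array,(m["intrinsics"],m["R"],m["t"]))
    d=R.T@np.linalg.solve(K,[u,v,1]);c=-R.T@t
    return c+d*(z-c[2])/d[2]
def proj(n,X):
    m=bot.camera_model(n);K,R,t=map(np.array,(m["intrinsics"],m["R"],m["t"]))
    p=K@(R@np.array(X)+t);return p[:2]/p[2]
def crop(n,x,y,w,h,f):
    im=bot.capture(n)[y:y+h,x:x+w]
    cv2.imwrite(f,cv2.resize(im,None,fx=800//w,fy=800//w,interpolation=cv2.INTER_CUBIC))
E
python3 - <<'E'
from h import *
crop("top",120,125,200,150,"pics/t1.png")
crop("side",290,210,100,150,"pics/s1.png") if 0 else crop("side",250,215,160,120+0,"pics/s1.png")
E
```

```text
(no output)
```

View pics/t1.png

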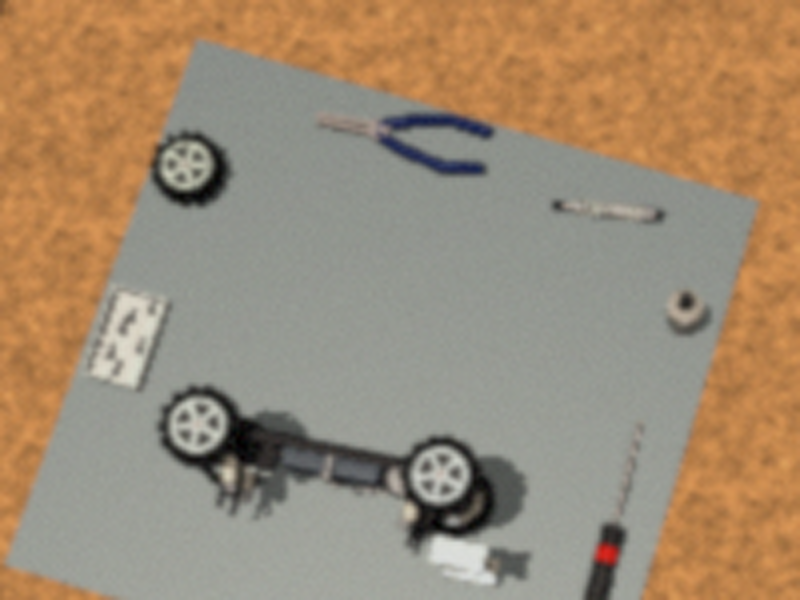

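View pics/s1.png

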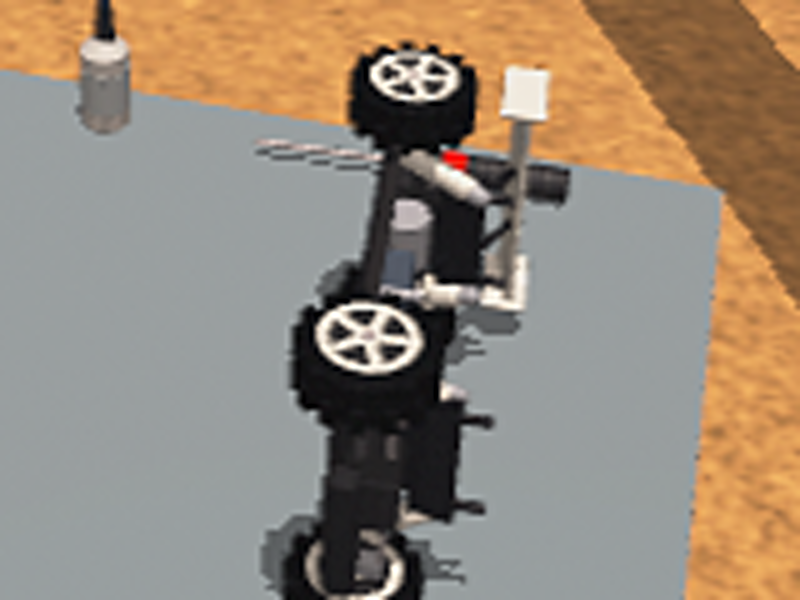

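```bash
python3 - <<'E'
from h import *
T=lambda u,v,z:ray("top",120+u/4,125+v/4,z)
S=lambda u,v,z:ray("side",250+u/5,215+v/5,z)
for z in (.148,.153):
  f,r=T(199,424,z),T(441,474,z);print(z,f,r,np.linalg.norm(f-r))
  f2,r2=S(368,340,z),S(415,77,z);print(' side',f2,r2,np.linalg.norm(f2-r2))
f,r=T(199,424,.15),T(441,474,.15)
x=(f-r);x/=np.linalg.norm(x);z=np.cross(x,[0,0,-1]);o=(f+r)/2
print("x",x,"z",z,"mid",o,np.degrees(np.arctan2(-x[0],x[1])))
for k,(u,v,h) in dict(dish=(130,338,.01),pl1=(484,170,.01),plp=(383,130,.01),damp=(558,205,.01),damp2=(662,214,.01),glue=(686,303,.078),drv=(640,425,.015),drv2=(606,555,.02),spare=(190,163,.027),wing=(460,560,.1),m1=(200,40,.003),m2=(757,202,.003),m3=(8,563,.003)).items(): 
  p=T(u,v,h); print(k,p.round(3),"car xz",((p-o)@x).round(3),((p-o)@z).round(3))
s=bot.read_state();print(s["time_s"],s["joint_positions"],s["position"],s["force"])
E
```

```text
0.148 [0.50285013 0.22212257 0.148     ] [0.48007641 0.04710264 0.148     ] 0.1764953754871802
 side [0.50336154 0.21897907 0.148     ] [0.47958308 0.0421272  0.148     ] 0.1784432747881279
0.153 [0.50210996 0.2209308  0.153     ] [0.47941929 0.0465491  0.153     ] 0.1758517694924298
 side [0.50368461 0.22450811 0.153     ] [0.48013812 0.04938153 0.153     ] 0.17670245299183876
x [0.12903294 0.99164031 0.        ] z [-0.99164031  0.12903294  0.        ] mid [0.49118381 0.13426354 0.15      ] -7.41371330578073
dish [0.588 0.318 0.01 ] car xz 0.194 -0.072
pl1 [0.746 0.051 0.01 ] car xz -0.049 -0.264
plp [0.774 0.136 0.01 ] car xz 0.038 -0.28
damp [ 0.722 -0.01   0.01 ] car xz -0.114 -0.247
damp2 [ 0.721 -0.094  0.01 ] car xz -0.197 -0.257
glue [ 0.633 -0.118  0.078] car xz -0.232 -0.173
drv [ 0.548 -0.089  0.015] car xz -0.215 -0.085
drv2 [ 0.444 -0.071  0.02 ] car xz -0.21 0.02
spare [0.729 0.283 0.027] car xz 0.179 -0.217
wing [0.425 0.033 0.1  ] car xz -0.109 0.053
m1 [0.841 0.294 0.003] car xz 0.204 -0.326
m2 [ 0.738 -0.17   0.003] car xz -0.27 -0.284
m3 [0.405 0.391 0.003] car xz 0.243 0.119
0.2 [-7.60035854e+01  3.02591619e+01  8.21284318e+01 -5.52725239e-04
  6.76897489e+01 -1.02275078e+01] [ 0.25635529 -0.56952897  0.23293921] [ 0.9379832  -0.54368474  0.06402696]
```

Emit:
{"name": "apply_moves", "arguments": {
  "steps": [
    [[29,-22,-2.6,0,0,0,-0.08],[29,-22,-2.6,0,0,0,-0.08],[29,-22,-2.6,0,0,0,-0.08],[29,-22,-2.6,0,0,10,-0.08],[29,-22,-2.6,0,0,20,-0.08],[29,-22,-2.6,0,0,31.6,-0.08],[44.4,-58.2,-2.6,0,0,31.6,-0.08],[44.4,-58.2,-2.6,0,0,31.6,-0.08],[44.4,-58.2,-2.6,0,0,31.6,-0.08],[44.4,-58.2,-2.6,0,0,31.6,-0.08],[44.4,-58.2,-2.6,0,0,31.6,-0.08],[44.4,-58.2,-2.6,0,0,31.6,-0.08],[44.4,-58.2,-2.6,0,0,31.6,-0.08],[44.4,-58.2,-2.6,0,0,31.6,-0.08],[44.4,-58.2,-2.6,0,0,31.6,-0.08],[44.4,-58.2,-2.6,0,0,31.6,-0.08]]
  ]
}}

```text
time_s: 2.2
position: [0.4227, 0.1419, 0.2595]
tcp_rot: [[0.991, -0.13, -0.0], [-0.13, -0.991, -0.0], [-0.0, 0.0, -1.0]]
force: [-0.1, 0.5, 0.2]
opening: 0.457
grasp_force: 0.0
```

Emit:
{"name": "apply_moves", "arguments": {
  "steps": [
    [[0,0,5,0,0,0,-0.08],[0,0,10,0,0,0,-0.08],[0,0,12.5,0,0,0,-0.08],[0,0,13.3,0,0,0,-0.08],[1,0,13.3,0,0,0,-0.08],[2,0,13.3,0,0,0,-0.08],[3,0,13.3,0,0,0,-0.08],[3.5,0,13.3,0,0,0,-0.08],[4,0,13.3,0,0,0,-0.08],[4,0,13.3,0,0,0,-0.08]]
  ]
}}

```text
time_s: 3.45
position: [0.4626, 0.1379, 0.1266]
tcp_rot: [[0.992, -0.128, 0.0], [-0.128, -0.992, 0.0], [0.0, -0.0, -1.0]]
force: [1.0, 0.1, 0.1]
opening: 0.463
grasp_force: 0.0
```

```bash
python3 - <<'E'
from h import *
crop("side",250,215,160,120,"pics/s2.png")
E
```

```text
(no output)
```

View pics/s2.png

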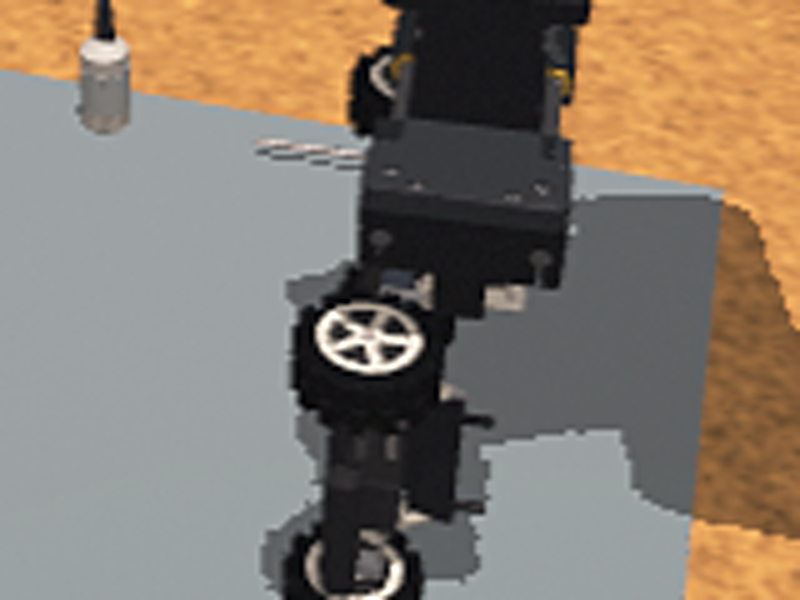

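The car has not moved and the fingers are just behind the tray, with the gripper body clear above the upper wheels. I'll creep forward to contact.

Emit:
{"name": "apply_moves", "arguments": {
  "steps": [
    [[0.4,0,0,0,0,0,-0.08],[0.8,0,0,0,0,0,-0.08],[1.2,0,0,0,0,0,-0.08],[1.6,0,0,0,0,0,-0.08],[2,0,0,0,0,0,-0.08],[2.4,0,0,0,0,0,-0.08],[2.4,0,0,0,0,0,-0.08]]
  ]
}}

```text
time_s: 4.38
position: [0.486, 0.1347, 0.1265]
tcp_rot: [[0.992, -0.129, -0.001], [-0.129, -0.992, -0.0], [-0.001, 0.0, -1.0]]
force: [-0.8, 0.3, 0.6]
opening: 0.454
grasp_force: 0.6
```

```bash
python3 - <<'E'
from h import *
crop("side",220,190,160,120,"pics/s3.png")
E
```

```text
(no output)
```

View pics/s3.png

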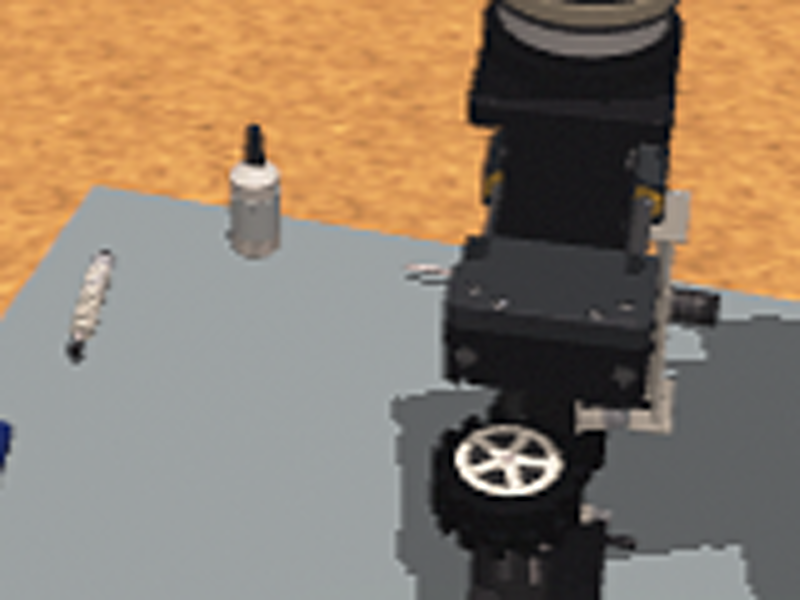

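The front upper hub went from about (323.6,283) to (321.6,282), so tipping has just begun. I'll push on slowly.

Emit:
{"name": "apply_moves", "arguments": {
  "steps": [
    [[0.4,0,0,0,0,0,-0.08],[0.8,0,0,0,0,0,-0.08],[1.2,0,0,0,0,0,-0.08],[1.6,0,0,0,0,0,-0.08],[2,0,0,0,0,0,-0.08],[2.4,0,0,0,0,0,-0.08],[2.8,0,0,0,0,0,-0.08]]
  ]
}}

```text
time_s: 5.3
position: [0.5142, 0.1311, 0.1265]
tcp_rot: [[0.992, -0.128, 0.0], [-0.128, -0.992, -0.0], [0.0, 0.0, -1.0]]
force: [-0.2, 1.0, 0.4]
opening: 0.46
grasp_force: 0.2
```

```bash
python3 - <<'E'
from h import *
crop("side",220,190,160,120,"pics/s4.png")
E
```

```text
(no output)
```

View pics/s4.png

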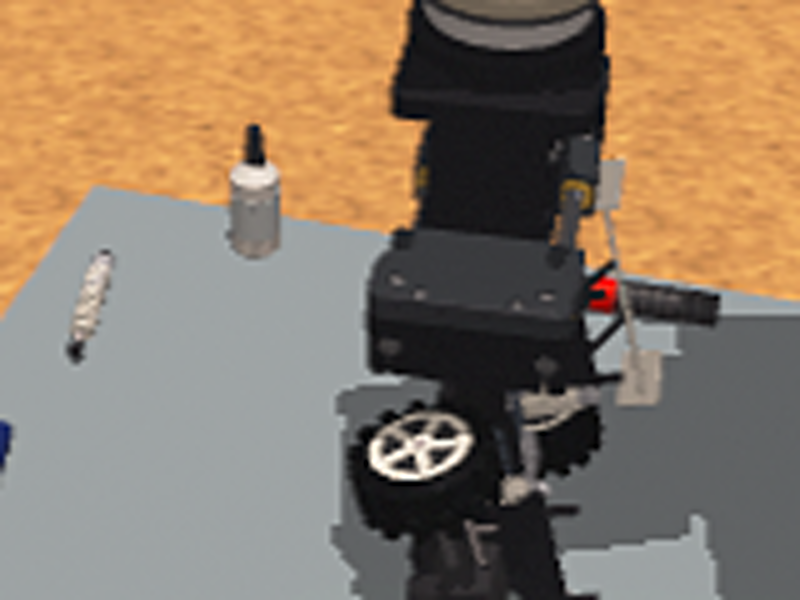

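It is tipping properly, about 15 degrees over, with the wheels still on the mat. I'll continue slowly past the balance point.

Emit:
{"name": "apply_moves", "arguments": {
  "steps": [
    [[0.3,0,0,0,0,0,-0.08],[0.6,0,0,0,0,0,-0.08],[0.9,0,0,0,0,0,-0.08],[1.2,0,0,0,0,0,-0.08],[1.5,0,0,0,0,0,-0.08],[1.8,0,0,0,0,0,-0.08],[2.1,0,0,0,0,0,-0.08],[2.4,0,0,0,0,0,-0.08],[2.7,0,0,0,0,0,-0.08],[3.0,0,0,0,0,0,-0.08],[3.0,0,0,0,0,0,-0.08],[3.0,0,0,0,0,0,-0.08],[3.0,0,0,0,0,0,-0.08],[3.0,0,0,0,0,0,-0.08],[3.0,0,0,0,0,0,-0.08]]
  ]
}}

```text
time_s: 7.22
position: [0.5435, 0.1273, 0.1266]
tcp_rot: [[0.992, -0.128, 0.0], [-0.128, -0.992, -0.0], [0.0, 0.0, -1.0]]
force: [-0.2, -0.5, -1.1]
opening: 0.46
grasp_force: 0.0
```

```bash
python3 - <<'E'
from h import *
crop("side",220,190,160,120,"pics/s5.png")
E
```

```text
(no output)
```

View pics/s5.png

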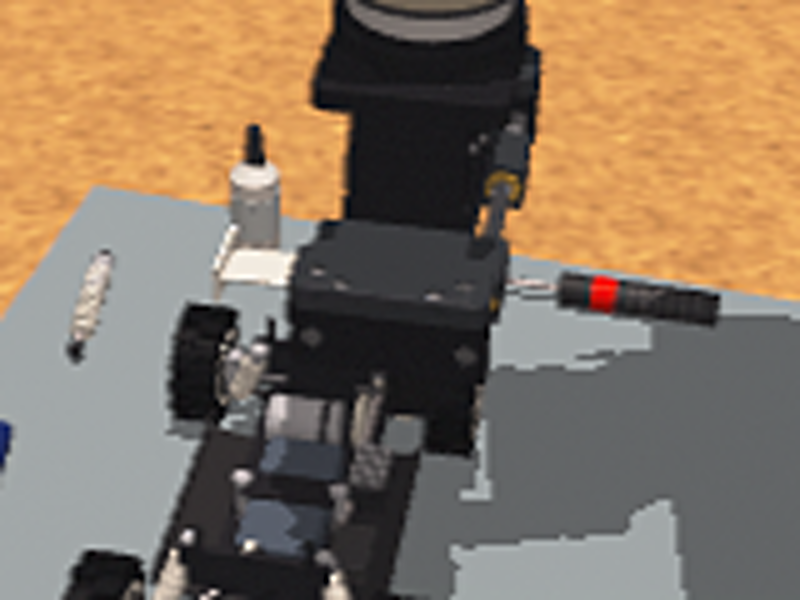

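The car is down on its wheels. I'll raise, back off with the jaws shut, and measure it again.

Emit:
{"name": "apply_moves", "arguments": {
  "steps": [
    [[0,0,-5,0,0,0,-1],[0,0,-10,0,0,0,-1],[-5,0,-10,0,0,0,-1],[-10,0,-10,0,0,0,-1],[-13,0,-10,0,0,0,-1],[-13,0,-10,0,0,0,-1]]
  ]
}}

```text
time_s: 8.02
position: [0.4121, 0.1443, 0.2266]
tcp_rot: [[0.992, -0.127, -0.002], [-0.127, -0.992, -0.0], [-0.002, 0.0, -1.0]]
force: [1.7, 0.5, 0.4]
opening: 0.011
grasp_force: 0.0
```

```bash
python3 - <<'E'
from h import *
r=lambda n,x,y,w,h,k:cv2.resize(bot.capture(n)[y:y+h,x:x+w],None,fx=k,fy=k,interpolation=cv2.INTER_CUBIC)
a=r("top",140,165,100,100,4);b=r("side",230,225,100,120,4)
im=np.zeros((480,800,3),np.uint8);im[:400,:400]=a;im[:,400:]=b
cv2.imwrite("pics/m.png",im)
E
```

```text
(no output)
```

View pics/m.png

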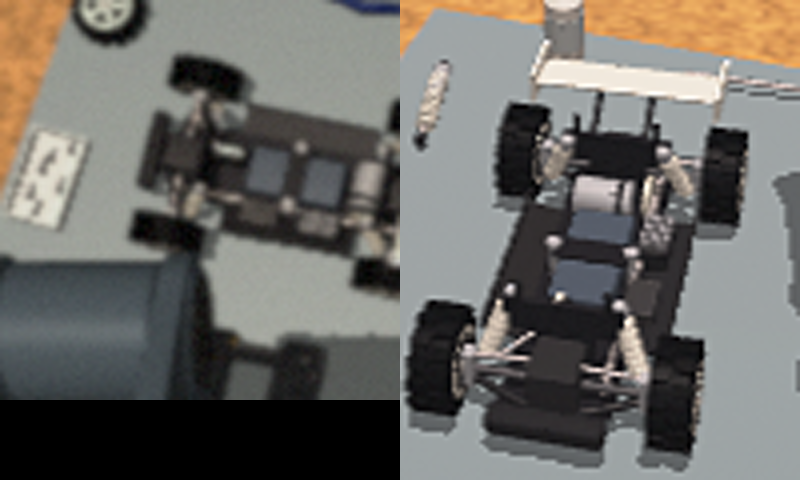

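```bash
python3 - <<'E'
from h import *
T=lambda u,v,z:ray("top",140+u/4,165+v/4,z)
S=lambda u,v,z:ray("side",230+(u-400)/4,225+v/4,z)
print("strap",T(295,176,.041),S(596,253,.041))
a,b=T(268,170,.041),T(323,182,.041);print("axis",(a-b)/np.linalg.norm(a-b))
print("wheels top z.06",T(207,72,.061),T(168,225,.061))
s=bot.read_state();print(s["position"],s["force"])
d=np.array([.5940,.121,0])-s["position"];print(d@s["tcp_rot"])
E
```

```text
strap [0.59751639 0.12017779 0.041     ] [0.59716185 0.12493657 0.041     ]
axis [0.14238715 0.98981104 0.        ]
wheels top z.06 [0.67008172 0.19326498 0.061     ] [0.54834746 0.20939411 0.061     ]
[0.41609553 0.144056   0.2270507 ] [ 0.00728305 -0.18929618 -0.0396347 ]
[1.78774707e-01 1.54689438e-04 2.27537210e-01]
```

The strap agrees in both views at (0.597, 0.122). I'll move over it and come down to about 8 mm above.

Emit:
{"name": "apply_moves", "arguments": {
  "steps": [
    [[5,0,0,0,0,0,-1],[11,0,0,0,0,0,-1],[16,0,0,0,0,0,-1],[18.4,0,0,0,0,0,-1],[18.4,0,0,0,0,0,-1],[18.4,0,0,0,0,0,-1],[18.4,0,5,0,0,0,-1],[18.4,0,10,0,0,0,-1],[18.4,0,14,0,0,0,-1],[18.4,0,16.5,0,0,0,-1],[18.4,0,16.5,0,0,0,-1],[18.4,0,16.5,0,0,0,-1]]
  ]
}}

```text
time_s: 9.62
position: [0.5974, 0.1206, 0.0628]
tcp_rot: [[0.992, -0.128, 0.002], [-0.128, -0.992, 0.0], [0.002, -0.0, -1.0]]
force: [-0.2, -0.7, 0.1]
opening: 0.006
grasp_force: 0.0
```

```bash
python3 - <<'E'
from h import *
s=bot.read_state();print(s["time_s"],s["position"],s["force"])
r=lambda n,x,y,w,h,k:cv2.resize(bot.capture(n)[y:y+h,x:x+w],None,fx=k,fy=k,interpolation=cv2.INTER_CUBIC)
cv2.imwrite("pics/p0.png",r("side",230,225,100,120,5))
s=bot.read_state();print(s["position"],s["force"])
E
```

```text
9.625 [0.59744192 0.12064205 0.06281374] [-0.2313516  -0.70188288  0.0947992 ]
[0.59788358 0.12061518 0.06320471] [-0.2622179   0.16303829  0.00281308]
```

Emit:
{"name": "apply_moves", "arguments": {
  "steps": [
    [[0,0,0.3,0,0,0,-1],[0,0,0.6,0,0,0,-1],[0,0,0.9,0,0,0,-1],[0,0,1.1,0,0,0,-1],[0,0,1.2,0,0,0,-1],[0,0,1.3,0,0,0,-1],[0,0,1.3,0,0,0,-1],[0,0,1.3,0,0,0,-1]]
  ]
}}

```text
time_s: 10.68
position: [0.5971, 0.1204, 0.0487]
tcp_rot: [[0.992, -0.128, -0.0], [-0.128, -0.992, -0.0], [-0.0, 0.0, -1.0]]
force: [-0.9, -0.3, 2.4]
opening: 0.007
grasp_force: 1.0
```

```bash
python3 - <<'E'
from h import *
for i in range(6):
    s=bot.read_state();print(s["time_s"],s["position"].round(4),s["force"].round(2)); bot.capture("side")
E
```

```text
10.675 [0.5971 0.1204 0.0487] [-0.87 -0.3   2.38]
10.725 [0.5971 0.1204 0.0487] [-0.58 -0.64  1.81]
10.775 [0.5971 0.1204 0.0486] [-0.26 -0.66  2.4 ]
10.825 [0.5971 0.1204 0.0486] [-0.8   0.69  2.18]
10.875 [0.5971 0.1204 0.0486] [-0.27 -0.85  2.06]
10.925 [0.5971 0.1204 0.0486] [-0.37 -0.04  1.5 ]
```

Emit:
{"name": "apply_moves", "arguments": {
  "steps": [
    [[0,0,0.1,0,0,0,-1],[0,0,0.2,0,0,0,-1],[0,0,0.3,0,0,0,-1],[0,0,0.4,0,0,0,-1],[0,0,0.4,0,0,0,-1],[0,0,0.4,0,0,0,-1]]
  ]
}}

```text
time_s: 11.72
position: [0.5971, 0.1204, 0.0447]
tcp_rot: [[0.992, -0.128, 0.0], [-0.128, -0.992, -0.0], [0.0, -0.0, -1.0]]
force: [-1.3, -0.3, 3.9]
opening: 0.003
grasp_force: 2.3
```

```bash
python3 - <<'E'
from h import *
f=[]
for i in range(8):
    s=bot.read_state();f.append(s["force"]);im=bot.capture("side")
print(s["time_s"],s["position"].round(4),np.mean(f,0).round(2))
a=cv2.imread("pics/p0.png");b=cv2.resize(im[225:345,230:330],None,fx=5,fy=5,interpolation=cv2.INTER_CUBIC)
g=lambda q:cv2.cvtColor(q,cv2.COLOR_BGR2GRAY)
# vertical image shift of nose area and wing between unpressed and pressed (raw px)
for n,(x,y,w,h) in dict(nose=(33,82,14,12),bumper=(25,98,26,12),wingL=(34,14,12,14),wingR=(70,15,14,14)).items():
    t=g(a)[5*y:5*(y+h),5*x:5*(x+w)];r=cv2.matchTemplate(g(b)[5*y-30:5*(y+h)+30,5*x-30:5*(x+w)+30],t,cv2.TM_CCOEFF_NORMED)
    _,m,_,p=cv2.minMaxLoc(r);print(n,m,(p[0]-30)/5,(p[1]-30)/5)
for n,X in dict(nose=(.609,.208,.05),tail=(.583,.015,.08)).items():
    X=np.array(X);print(n,proj("side",X-[0,0,.007])-proj("side",X))
E
```

```text
12.075 [0.5971 0.1204 0.0446] [-1.16 -0.22  4.58]
nose 0.9142355918884277 -0.2 2.6
bumper 0.8748050928115845 0.0 2.4
wingL 0.33656156063079834 0.6 5.4
wingR 0.4034431278705597 2.2 -0.2
nose [0.08020743 2.38620415]
tail [-0.00242745  2.2907495 ]
```

The force is 4.58 N, which is 7 mm, and the nose has sunk about 7.3 mm. That is halfway at the centre and the nose. The tail could not be tracked because the gripper hides it. I'll release straight up.

Emit:
{"name": "apply_moves", "arguments": {
  "steps": [
    [[0,0,-0.3,0,0,0,-1],[0,0,-0.6,0,0,0,-1],[0,0,-1,0,0,0,-1],[0,0,-2,0,0,0,-1],[0,0,-5,0,0,0,-1],[0,0,-10,0,0,0,-1],[0,0,-15,0,0,0,-1],[-5,0,-18,0,0,0,-1],[-11,0,-18,0,0,0,-1],[-18,0,-18,0,0,0,-1],[-18,0,-18,0,0,0,-1],[-18,0,-18,0,0,0,-1],[-18,0,-18,0,0,0,-1],[-18,0,-18,0,0,0,-1]]
  ]
}}

```text
time_s: 13.88
position: [0.4204, 0.1433, 0.2246]
tcp_rot: [[0.992, -0.129, 0.001], [-0.129, -0.992, 0.0], [0.001, -0.0, -1.0]]
force: [0.7, 0.5, -0.6]
opening: 0.002
grasp_force: 0.0
```

```bash
python3 - <<'E'
from h import *
im=bot.capture("side");cv2.imwrite("pics/e.png",cv2.resize(im[190:390,130:400],None,fx=2.9,fy=2.9,interpolation=cv2.INTER_CUBIC))
print(bot.read_state()["time_s"])
E
```

```text
13.925
```

View pics/e.png

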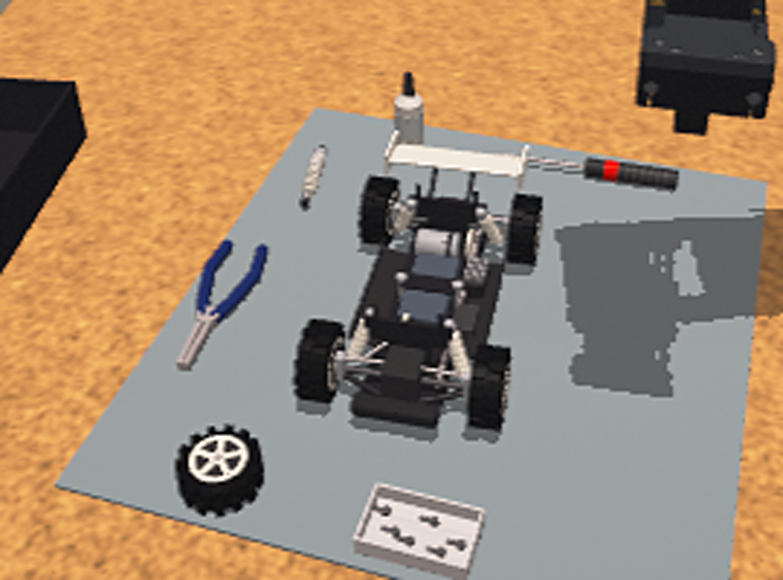

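The buggy stands on its four wheels on the mat around (420,290). The parts around it lie where they were, and the arm is clear at the top right.

```bash
python3 -c "
from rig import bot
print(bot.hand_in())"
```

```text
the job is handed in; nothing more can be done
None
```

I tipped the buggy onto its four wheels, pressed the battery about 7 mm (4.6 N) and let it spring back, then handed in with the parts around it unmoved; sinking was measured at the nose only, since the gripper hid the tail.

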